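Pack the tea caddy and shut its lid

ROBOT

A 6-joint arm with a two-finger parallel gripper is mounted at the origin on the work surface. World frame = base frame: x ahead of the robot, y to its left, z up, the work surface at z = 0. Lengths are in m, angles in rad, forces in N, time in s.
With the tool pointing down it reaches from about 0.4 to 0.825 m from the base axis. Payload 7 kg.
Tool frame: the origin (TCP) lies at the very end of the fingers, on their centre line; the grasp point (between the pads) lies 19 mm behind it; z points along the fingers, x is the direction in which the jaws open and shut, and the axes are right-handed (so a half turn about z gives the same grasp; the last joint's range is limited). The gripper opens to 88 mm and grips with 3 to 60 N. Pads are 19 mm wide; open, the fingers measure 130 mm over their backs; the gripper's body (78 mm by 193 mm) begins 47 mm behind the grasp point.
Start: joints at [-1.015, 0.359, 0.012, 0, -1.224, -0.288], TCP at [0.179, -0.651, 0.227] pointing down, gripper open.
Joint ranges: [-3.07, 3.07], [-1.43, 2.12], [-1.02, 1.25], [-3.03, 1.67], [-3.05, -0], [-3.03, 3.03]. Speed limits (rad/s): [2.39, 2.39, 3.01, 3.14, 3.14, 3.14].

INTERFACE

Orientations are given as [roll, pitch, yaw] about the fixed x, y, z axes, in that order (R = Rz(yaw) Ry(pitch) Rx(roll)).
In Python, from station import telemetry, grab_frame, arm, regions_of, pinpoint gives the robot as it stands. The module is installed in compiled form; this text tells all that it offers.
- The arm moves only by the shell command python3 -m inch 'ROWS' [FORCE]. ROWS is text: rows parted by semicolons, each of 7 numbers parted by spaces: the opening, from 0 (shut) to 1 (fully open), then the shift along the world's x, y, z in cm, then the turn, a rotation vector about the world's x, y, z in degrees. A call has 1 to 12 rows; each row is the pose to reach, as a shift and turn from the pose measured when the call began; what a row does not reach only later rows make up. A row lasts 1/8 s, in which the tool goes at most 62.5 mm and 10.7 degrees, less where a joint would pass 70% of its speed; a pose out of reach is approached as far as the arm can. A call with a gripper value outside its range is refused whole. The fingers move at their own pace and stop on an object; FORCE is the grip in N (left out, the last holds). Time passes only in rows, so rows that repeat a pose let the fingers close. It gives the time, the measured TCP pose, the force and the opening at its end, in the units of the state.
- telemetry.get_state(): the state, without advancing time (a new reading comes with each control period).
- grab_frame(name): name is "scene" or "side" or "wrist"; returns a dict with "pixels" (420x560x3 uint8, red, green, blue), "fx", "fy", "cx", "cy" (pixels), "dist_coeffs" ([k1, k2, p1, p2, k3] as OpenCV has them; the pictures are not rectified), "R" (3x3) and "t" (3): a world point X has camera coordinates R X + t. Camera axes: x right, y down, z forward; pixel columns grow to the right and rows downward; lengths in m; the calibration is good to about 2 mm. A picture is of the moment at which its call begins. There is no depth.
- arm.job_done(): hands the job in, once; it reports no verdict.
Trained networks look in the newest picture that a camera, given by its name, has taken for a name from the list of things; names that differ only in an ending like _2 or _b are one class to them, and where a whole thing is asked for, a point or a joint stands for the part that bears it (a point fixed in the world has none). Each returns a list of dicts, best first, with "p" (0 to 1); they miss things now and then, are a little off and sometimes report something else, mostly with a low value. They report only what shows in the picture. A call takes as long as a camera call. They do not tell look-alikes from the thing itself.
- regions_of(camera, name): "pixels" (420x560 bool, what is visible of it) and "bbox" ([left, top, right, bottom] in pixels, round what is visible of it).
- pinpoint(camera, name): "location" ([column, row] in pixels: a listed point, or the origin of a listed thing).
The state is a dict: "t": time; "q": joint angles; "qd": joint speeds; "joint_efforts": joint torques, N m; "eef_pos": TCP position; "ee_rot": TCP orientation; "force": force on the tool from outside, world axes, zero at the start; "moment": the same for the moment, N m; "width": finger opening in m.
Only numpy, scipy, OpenCV 4.12 (cv2) and the standard library are available. Lean on these libraries where they do the work, as an engineer would, in place of code of your own. Each camera call takes 0.05 s, during which the arm holds its last target. There are 200 camera calls.

TASK

Pack the red tea caddy for the night: tip the tall green tea carton over so that it lies flat on the caddy's floor, and slide the blue and the orange tin in beside it, never letting a tin fall over, until all three are wholly inside, behind the open front edge. Only then swing the clear lid down until it is fully shut. Leave the paper cups, the jar and the mug where they stand.

Things in the scene. Friction and masses are not known exactly. Their poses are not given: they have to be found in the camera images.
- caddy: Tea caddy fixed to the counter: steel floor plate 6 mm thick with red walls on three sides and an open front. Origin: on the counter, under the middle of the open front edge. Its x axis points from the front into the caddy, y along the front, z up. Inside: x 0 to 150 mm, y -118 to +118 mm, floor at z 6 mm, wall tops (rim) at z 70 mm; walls 6 mm thick. The floor plate runs on, level and without a step, in front of the opening as a loading ledge, x -125 to 0 mm.
- lid (a joint): Lid angle in rad: 0 shut on the rim, grows as it opens, 1.9 at most; starts upright, about 1.5 to 1.8. The hinge runs along the caddy's y on top of the back wall; it is stiff, so the lid stays at any angle (about 2 N at its free edge moves it).
- lid_hinge (a point): Middle of the lid's hinge line, at caddy x 156, y 0, z 71 mm. The lid is a clear plate with a black border, 164 mm from hinge to free edge, 248 mm wide along the hinge, 6 mm thick; its underside lies in the plane of the hinge line.
- lid_edge (a point): Middle of the lid's free edge (164 mm from the hinge, mid thickness).
- carton_mid (a point): Centre of the tall green tea carton with a pale band, 52 x 52 mm and 115 mm tall, about 140 g, which starts standing on the loading ledge with a face nearly square to the opening. Its z axis runs along its length, from foot to top. Standing it is far too tall for the lid; lying it is 52 mm high. Pushed near its top it tips over about its far bottom edge.
- carton_top (a point): Centre of the carton's top face, 57.5 mm along z from its centre.
- carton_foot (a point): Centre of the carton's foot face, 57.5 mm from its centre, opposite the top.
- tin_blue_mid (a point): Centre (half-way up) of the round blue tin with a metal lid, 54 mm diameter, 45 mm tall, about 160 g, standing on the loading ledge; z along its axis.
- tin_amber_mid (a point): Centre (half-way up) of the round orange tin with a metal lid, 54 mm diameter, 45 mm tall, about 160 g, standing on the loading ledge; z along its axis.
- carton: The same tall green carton; origin at the centre of its foot.
- tin_blue: The same blue tin; origin at the centre of its underside.
- tin_amber: The same orange tin; origin at the centre of its underside.
- cups: Upturned stack of white paper cups, 79 mm diameter, 115 mm tall, in front of the ledge; origin at the centre of its underside. Leave alone.
- jar: Amber glass jar with steel cap, 66 mm diameter, 110 mm tall, beside the caddy; origin at the centre of its underside. Leave alone.
- mug: White mug, 76 mm diameter, 85 mm tall with a handle, in front of the ledge; origin at the centre of its underside. Leave alone.
Not all that is in view belongs to the job. Of the things like the tin_amber, leave any that is yellow; of the rest the larger one is meant. Of the things shaped like the tin_blue, the blue one is meant.

How it is judged:
On the way:
1. the carton lying flat and both tins upright, all wholly inside the caddy, while the lid is still open (x of carton_top in the frame of caddy between -0.003 and 0.152 m and y of carton_top in the frame of caddy between -0.12 and 0.12 m and z of carton_top in the frame of caddy between 0 and 0.065 m and x of carton_foot in the frame of caddy between -0.003 and 0.152 m and y of carton_foot in the frame of caddy between -0.12 and 0.12 m and z of carton_foot in the frame of caddy between 0 and 0.065 m and x of tin_blue_mid in the frame of caddy between 0.0245 and 0.152 m and y of tin_blue_mid in the frame of caddy between -0.12 and 0.12 m and z of tin_blue_mid in the frame of caddy between 0 and 0.065 m and x of tin_amber_mid in the frame of caddy between 0.0245 and 0.152 m and y of tin_amber_mid in the frame of caddy between -0.12 and 0.12 m and z of tin_amber_mid in the frame of caddy between 0 and 0.065 m and x of carton_mid in the frame of caddy above 0.0235 m and angle between carton_mid's own z axis and vertical between 1.45 and 1.69 rad and angle between each of tin_blue_mid, tin_amber_mid's own z axis and vertical below 0.12 rad and value of joint lid above 0.5 rad), for 0.2 s.
At the end, for the whole second after the job is handed in: Carton lying flat, tins upright (each within 0.12 rad), all at rest, between the walls, below the rim and wholly behind the front edge (3 mm grace); lid shut to within 0.04 rad; cups, jar and mug within 30 mm of where they began (x of carton_top in the frame of caddy between -0.003 and 0.152 m and y of carton_top in the frame of caddy between -0.12 and 0.12 m and z of carton_top in the frame of caddy between 0 and 0.065 m and x of carton_foot in the frame of caddy between -0.003 and 0.152 m and y of carton_foot in the frame of caddy between -0.12 and 0.12 m and z of carton_foot in the frame of caddy between 0 and 0.065 m and x of tin_blue_mid in the frame of caddy between 0.0245 and 0.152 m and y of tin_blue_mid in the frame of caddy between -0.12 and 0.12 m and z of tin_blue_mid in the frame of caddy between 0 and 0.065 m and x of tin_amber_mid in the frame of caddy between 0.0245 and 0.152 m and y of tin_amber_mid in the frame of caddy between -0.12 and 0.12 m and z of tin_amber_mid in the frame of caddy between 0 and 0.065 m and x of carton_mid in the frame of caddy above 0.0235 m and angle between carton_mid's own z axis and vertical between 1.45 and 1.69 rad and angle between each of tin_blue_mid, tin_amber_mid's own z axis and vertical below 0.12 rad and linear speed of each of carton, tin_blue, tin_amber below 0.02 m/s and value of joint lid between -0.02 and 0.04 rad and distance of each of cups, jar, mug from where it was at the start of the episode below 0.03 m); the robot touches nothing.
It fails at once if the upturned stack of paper cups is shifted more than 30 mm or tipped (distance of cups from where it was at the start of the episode above 0.03 m or angle between cups's own z axis and vertical above 0.3 rad).
It fails at once if the amber jar is shifted more than 30 mm or tipped (distance of jar from where it was at the start of the episode above 0.03 m or angle between jar's own z axis and vertical above 0.3 rad).
It fails at once if the white mug is shifted more than 30 mm or tipped (distance of mug from where it was at the start of the episode above 0.03 m or angle between mug's own z axis and vertical above 0.3 rad).
It fails at once if the blue tin falls over (angle between tin_blue_mid's own z axis and vertical above 0.8 rad).
It fails at once if the orange tin falls over (angle between tin_amber_mid's own z axis and vertical above 0.8 rad).
It also fails if it takes over 72 s, if anything falls off the work surface, if the arm or the gripper's body presses on something with over 40 N, if the wrist force passes 120 N, or if a joint passes its speed limit or range.

## Working session

There is one attempt and no reset: what is moved stays moved. The work goes in short steps, Python scripts to look and compute and a shell command to move; the robot and the scene stay as the last step left them, time stands still between calls to the robot, and variables do not carry over. Pictures are saved under pics/ and viewed, about 8 in all and at most 12, crops included, and the job is handed in when it is done.

```bash
mkdir -p pics
cat > h.py <<'E'
import numpy as np, cv2
from station import telemetry, grab_frame, arm, regions_of, pinpoint
def snap(c,fn=None):
    f=grab_frame(c)
    if fn: cv2.imwrite('pics/'+fn,cv2.cvtColor(f['pixels'],cv2.COLOR_RGB2BGR))
    return f
def K(f): return np.array([[f['fx'],0,f['cx']],[0,f['fy'],f['cy']],[0,0,1.]])
def ray(f,px):
    u=cv2.undistortPoints(np.array([[px]],float),K(f),np.array(f['dist_coeffs']))[0,0]
    R=np.array(f['R']);t=np.array(f['t'])
    d=R.T@np.array([u[0],u[1],1]);return -R.T@t,d/np.linalg.norm(d)
def at_z(f,px,z):
    o,d=ray(f,px);return o+d*(z-o[2])/d[2]
def proj(f,X):
    r,_=cv2.Rodrigues(np.array(f['R']));return cv2.projectPoints(np.array(X,float).reshape(-1,1,3),r,np.array(f['t'],float),K(f),np.array(f['dist_coeffs']))[0][:,0]
def tri(fs,pxs):
    A=np.zeros((3,3));b=np.zeros(3)
    for f,p in zip(fs,pxs):
        o,d=ray(f,p);M=np.eye(3)-np.outer(d,d);A+=M;b+=M@o
    return np.linalg.solve(A,b)
E
python3 - <<'E'
from h import *
np.set_printoptions(precision=4,suppress=True)
fs={}
for c in('scene','side','wrist'):
    fs[c]=snap(c,c+'0.png')
ims=[cv2.imread(f'pics/{c}0.png') for c in('scene','side')]
cam={c:-np.array(fs[c]['R']).T@np.array(fs[c]['t']) for c in fs};print(cam)
Z=dict(caddy=0,lid_hinge=.071,carton_foot=.006,carton=.006,carton_top=.121,carton_mid=.0635,tin_blue=.006,tin_blue_mid=.0285,tin_amber=.006,tin_amber_mid=.0285,cups=0,jar=0,mug=0,lid_edge=.23)
for c in('scene','side'):
    for n,z in Z.items():
        for r in pinpoint(c,n)[:4]:
            if r['p']>.15: print(c,n,round(r['p'],2),np.round(r['location']),at_z(fs[c],r['location'],z))
print(telemetry.get_state())
E
```

```text
{'scene': array([1.3029, 0.2204, 0.6284]), 'side': array([ 0.2801, -0.7659,  0.5607]), 'wrist': array([ 0.1135, -0.6687,  0.3832])}
scene caddy 0.6 [302. 263.] [ 0.5355 -0.0422  0.    ]
scene lid_hinge 0.65 [383. 254.] [0.5452 0.113  0.071 ]
scene carton_foot 0.6 [273. 249.] [ 0.5203 -0.1107  0.006 ]
scene carton 0.7 [274. 248.] [ 0.5173 -0.1086  0.006 ]
scene carton 0.25 [397. 174.] [0.1089 0.0616 0.006 ]
scene carton 0.17 [308. 339.] [0.7281 0.0371 0.006 ]
scene carton_top 0.82 [273. 202.] [ 0.5266 -0.1057  0.121 ]
scene carton_mid 0.76 [274. 227.] [ 0.523  -0.1057  0.0635]
scene carton_mid 0.27 [292. 222.] [ 0.4964 -0.0778  0.0635]
scene tin_blue 0.74 [196. 255.] [ 0.5935 -0.2446  0.006 ]
scene tin_blue 0.68 [261. 273.] [ 0.599  -0.1017  0.006 ]
scene tin_blue_mid 0.83 [263. 261.] [ 0.59   -0.1019  0.0285]
scene tin_blue_mid 0.7 [195. 248.] [ 0.5994 -0.2415  0.0285]
scene tin_amber 0.96 [281. 192.] [ 0.3015 -0.1793  0.006 ]
scene tin_amber 0.84 [308. 209.] [ 0.3501 -0.0937  0.006 ]
scene tin_amber 0.56 [290. 236.] [ 0.4637 -0.0944  0.006 ]
scene tin_amber 0.17 [274. 227.] [ 0.446 
[... 1912 characters left out ...]
ups 0.23 [289. 176.] [0.5956 0.2503 0.    ]
side jar 0.97 [376. 218.] [0.7183 0.0188 0.    ]
side mug 0.57 [305. 366.] [ 0.45   -0.3126  0.    ]
side lid_edge 0.85 [290. 100.] [0.5631 0.1453 0.23  ]
side lid_edge 0.56 [373. 216.] [ 0.5365 -0.2967  0.23  ]
{'t': 1.55, 'q': array([-1.0149,  0.3586,  0.0119, -0.    , -1.2241, -0.2881]), 'qd': array([ 0.0003, -0.0015,  0.001 ,  0.0002,  0.0013, -0.0003]), 'joint_efforts': array([ -0.0012, -58.2376,  29.3309,   7.0024,   0.0125,  -0.    ]), 'eef_pos': array([ 0.1786, -0.6509,  0.2266]), 'ee_rot': array([3.1416, 0.    , 1.8386]), 'force': array([-0.6538, -0.4622,  0.5723]), 'moment': array([ 0.0058,  0.0287, -0.077 ]), 'width': 0.0876275837154377}
```

View pics/scene0.png

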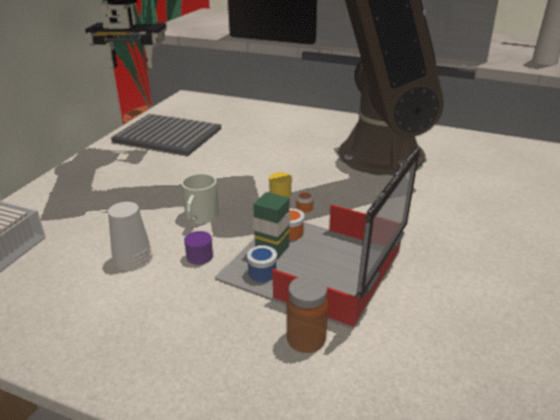

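View pics/side0.png

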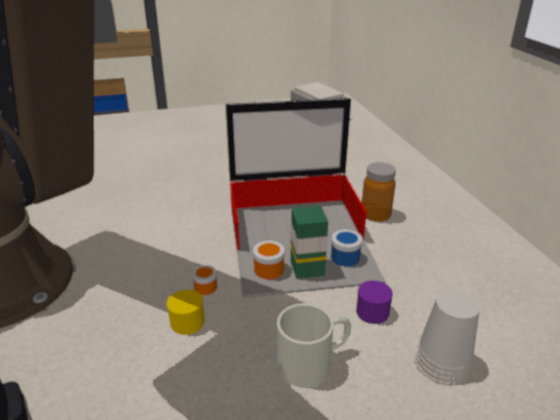

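Candidates in scene / side pixels:
- **Orange:** large orange tin (293,222)/(269,259), small orange (305,202)/(204,280), yellow (280,186)/(186,312). I take the large orange one.
- **Blue:** blue tin on the ledge (262,261)/(346,247), purple (198,248)/(374,302). I take the blue one.

Next I fit the caddy pose and check everything in one close crop.

```bash
cat >> h.py <<'E'
def cad(p,X):  # caddy->world ; p=(x,y,yaw)
    X=np.atleast_2d(X).astype(float);c,s=np.cos(p[2]),np.sin(p[2])
    return np.c_[p[0]+c*X[:,0]-s*X[:,1],p[1]+s*X[:,0]+c*X[:,1],X[:,2]]
def wc(p,P):
    P=np.atleast_2d(P).astype(float);c,s=np.cos(p[2]),np.sin(p[2]);d=P[:,:2]-p[:2]
    return np.c_[c*d[:,0]+s*d[:,1],-s*d[:,0]+c*d[:,1],P[:,2]]
E
python3 - <<'E'
from h import *
from scipy.optimize import minimize
np.set_printoptions(precision=4,suppress=True)
fs={c:snap(c) for c in('scene','side')}
red={}
for c,f in fs.items():
    h=cv2.cvtColor(f['pixels'],cv2.COLOR_RGB2HSV)
    m=((h[...,0]<6)|(h[...,0]>173))&(h[...,1]>190)&(h[...,2]>60)
    box=np.zeros_like(m); 
    if c=='scene': box[195:330,265:410]=1
    else: box[160:260,215:380]=1
    red[c]=m&box
# red wall silhouettes: boxes hull
def bx(x0,x1,y0,y1,z0,z1): return np.array([[x,y,z] for x in(x0,x1) for y in(y0,y1) for z in(z0,z1)])
W=[bx(0,.156,.118,.124,0,.07),bx(0,.156,-.124,-.118,0,.07),bx(.15,.156,-.124,.124,0,.07)]
FL=np.array([[-.125,-.124,.006],[-.125,.124,.006],[.15,.124,.006],[.15,-.124,.006]])
S=4
def rend(p,f):
    a=np.zeros((420,560),np.uint8)
    for w in W: cv2.fillConvexPoly(a,cv2.convexHull(np.round(proj(f,cad(p,w))*16).astype(np.int32)),255,cv2.LINE_AA,4)
    return a/255.
def cost(p):
    s=0
    for c,f in fs.items():
        # penalise red pixels outside model; model pixels not red get lesser weight (occlusion)
        r=rend(p,f);s+=(red[c]*(1-r)).sum()+.5*((~red[c])*r).sum()
    return s
best=min((minimize(cost,[.535+a,-.035+b,y],method='Nelder-Mead',options=dict(initial_simplex=np.array([[.535+a,-.035+b,y],[.545+a,-.035+b,y],[.535+a,-.025+b,y],[.535+a,-.035+b,y+.1]]))) for y in(1.35,1.5,1.65) for a,b in((0,0),(.005,.005))),key=lambda r:r.fun)
p=best.x;print(best.fun,red['scene'].sum(),red['side'].sum(),p)
np.save('p.npy',p)
def P(n,k=0):
    out=[]
    for c in fs:
        out.append(pinpoint(c,n))
    return out
o=[]
for c,f in fs.items():
    im=cv2.cvtColor(f['pixels'],cv2.COLOR_RGB2BGR)
    x0,y0,x1,y1=(205,140,415,350) if c=='scene' else (200,90,410,300)
    im=cv2.resize(im[y0:y1,x0:x1],(398,398),interpolation=cv2.INTER_CUBIC);s=398/210
    q=lambda X:np.round((proj(f,cad(p,X))-[x0,y0])*s).astype(int)
    for X in W+[]:
        cv2.polylines(im,[cv2.convexHull(q(X).astype(np.int32))],True,(255,255,0),1)
    cv2.polylines(im,[q(FL).astype(np.int32)],True,(0,255,0),1)
    for a in(1.5,1.7):
        L=np.array([[.156-.164*np.cos(a),y,.071+.164*np.sin(a)] for y in(-.124,.124)]);cv2.polylines(im,[q(L).astype(np.int32)],False,(255,0,255),1)
    o.append(im)
cv2.imwrite('pics/fit.png',np.hstack(o))
g={'carton_top':(.121,),'carton_foot':(.006,),'tin_blue_mid':(.0285,),'tin_amber_mid':(.0285,)}
near={'carton_top':[(273,202),(307,213)],'carton_foot':[(273,249),(307,266)],'tin_blue_mid':[(263,261),(346,247)],'tin_amber_mid':[(293,221),(270,259)]}
for n in g:
    X=tri([fs['scene'],fs['side']],near[n]);print(n,X,wc(p,X))
for n in('jar','cups','mug'): pass
E
```

```text
3863.0823529411764 14 3532 [ 0.5341 -0.0253  1.4105]
carton_top [ 0.5201 -0.1062  0.1198] [[-0.0821  0.0009  0.1198]]
carton_foot [ 0.5226 -0.108   0.0096] [[-0.0834 -0.0018  0.0096]]
tin_blue_mid [ 0.597  -0.0995  0.0331] [[-0.0632 -0.0739  0.0331]]
tin_amber_mid [ 0.4538 -0.095   0.0341] [[-0.0816  0.0682  0.0341]]
```

View pics/fit.png

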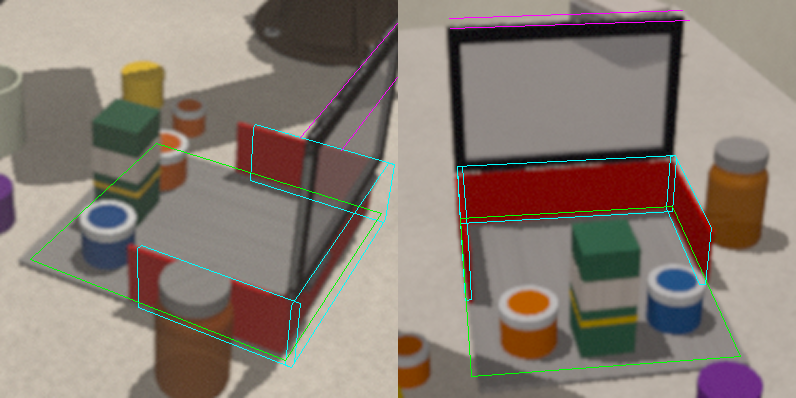

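The side overlay fits well. The scene overlay is about 1 cm off because its red mask was nearly empty, so I refit from picked corners in both views.

Run:
```python
from h import *
from scipy.optimize import least_squares
np.set_printoptions(precision=4,suppress=True)
fs={c:snap(c) for c in('scene','side')}
s=210/398
C=[('scene',(20,262),(-.125,-.124,.006)),('scene',(129,244),(0,-.124,.07)),('scene',(290,357),(.156,-.124,0)),('scene',(237,123),(0,.124,.07)),
('side',(458-398,166),(.156,.124,.07)),('side',(677-398,155),(.156,-.124,.07)),('side',(712-398,226),(0,-.124,.07)),('side',(745-398,360),(-.125,-.124,.006)),('side',(471-398,380),(-.125,.124,.006))]
off=dict(scene=(205,140),side=(200,90))
def r(p): return np.concatenate([proj(fs[c],cad(p,X))[0]-(np.array(u)*s+off[c]) for c,u,X in C])
q=least_squares(r,[.535,-.03,1.45],loss='soft_l1');p=q.x;print(p,r(p).reshape(-1,2).round(1).tolist());np.save('p.npy',p)
print('axes x',cad(p,[[1,0,0]])-cad(p,[[0,0,0]]))
for n,z in(('carton_top',.1),('tin_blue_mid',.0285),('tin_amber_mid',.0285),('jar',0),('mug',0),('cups',0)):pass
for n,X in dict(ct=[.5201,-.1062,.12],cf=[.5226,-.108,.006],b=[.597,-.0995,.0285],a=[.4538,-.095,.0285],jar=[.719,.024,0],mug=[.448,-.314,0],cups=[.64,-.364,0],sm=[.345,-.107,0],pur=[.593,-.243,0],yel=[.30,-.18,0]).items(): print(n,wc(p,X))
# lid angle
for a in np.arange(1.4,1.9,.1):
    L=cad(p,[[.156-.164*np.cos(a),y,.071+.164*np.sin(a)] for y in(-.124,.124)]);print(round(a,2),((proj(fs['side'],L)-off['side'])/s+[398,0]).round(),((proj(fs['scene'],L)-off['scene'])/s).round())
```

```text
[ 0.5344 -0.0324  1.4221] [[2.0, -1.6], [1.2, 1.8], [-2.4, 4.0], [5.8, -0.1], [-0.7, 1.9], [-0.7, 1.3], [0.9, 1.8], [-0.2, -0.1], [1.8, 1.2]]
axes x [[0.1482 0.989  0.    ]]
ct [[-0.0751  0.0032  0.12  ]]
cf [[-0.0765  0.0005  0.006 ]]
b [[-0.0571 -0.0719  0.0285]]
a [[-0.0738  0.0704  0.0285]]
jar [[ 0.0831 -0.1742  0.    ]]
mug [[-0.2913  0.0437  0.    ]]
cups [[-0.3123 -0.1536  0.    ]]
sm [[-0.1018  0.1762  0.    ]]
pur [[-0.1996 -0.0892  0.    ]]
yel [[-0.1807  0.2099  0.    ]]
1.4 [[694.  29.]
 [451.  38.]] [[274. 131.]
 [379.  11.]]
1.5 [[690.  21.]
 [450.  30.]] [[294. 135.]
 [396.  13.]]
1.6 [[686.  16.]
 [449.  25.]] [[314. 140.]
 [413.  16.]]
1.7 [[682.  12.]
 [449.  20.]] [[335. 147.]
 [430.  21.]]
1.8 [[678.  10.]
 [448.  18.]] [[355. 156.]
 [446.  28.]]
```

```bash
r="33 47 2 0 0 66"; python3 -m inch '0 33 47 2 0 0 66;0 33 47 2 0 0 66;0 33 47 2 0 0 66;0 33 47 2 0 0 66;0 33 47 2 0 0 66;0 33 47 2 0 0 66;0 33 47 2 0 0 66;0 33 47 2 0 0 66;0 33 47 2 0 0 66;0 33 47 2 0 0 66;0 33 47 2 0 0 66;0 33 47 2 0 0 66' 20
python3 - <<'E'
from h import *
f=snap('wrist');p=np.load('p.npy')
im=cv2.cvtColor(f['pixels'],cv2.COLOR_RGB2BGR)
for L in ([(-.125,-.124,.006),(-.125,.124,.006),(.15,.124,.006),(.15,-.124,.006)],[(0,.118,.07),(.156,.118,.07)],[(0,-.118,.07),(.156,-.118,.07)],[(-.2,0,.006),(.15,0,.006)],[(0,-.118,.006),(0,.118,.006)]):
    X=cad(p,L); c=(np.array(f['R'])@X.T).T+np.array(f['t'])
    if (c[:,2]>.03).all(): cv2.polylines(im,[np.clip(proj(f,X),-3000,3000).astype(np.int32)],False,(0,255,0),1)
cv2.imwrite('pics/w1.png',im)
E
```

```text
t: 3.25
eef_pos: [0.5079, -0.1818, 0.2465]
ee_rot: [-3.141, -0.0, 2.99]
force: [-0.1, -0.0, -0.3]
width: 0.0003
```

View pics/w1.png

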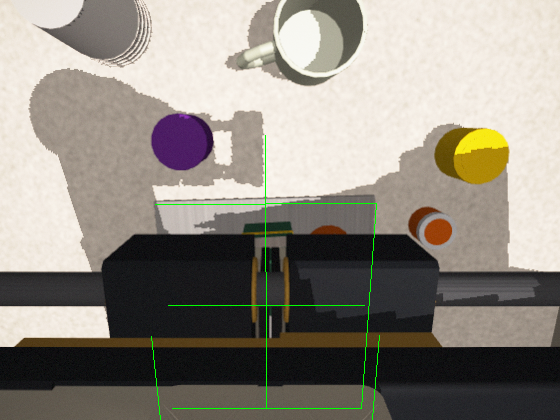

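The wrist view shows the purple tin (182,141), mug (320,40), yellow tin (473,155) and small orange tin (432,228). The ledge's front edge runs from (157,204) to (376,195), so my yaw is about 0.03 too small. The gripper body hides the rest. I refit with those corners.

Run:
```python
from h import *
from scipy.optimize import least_squares
np.set_printoptions(precision=4,suppress=True)
fs={c:snap(c) for c in('scene','side','wrist')}
s=210/398;off=dict(scene=(205,140),side=(200,90))
C=[('scene',(20,262),(-.125,-.124,.006)),('scene',(129,244),(0,-.124,.07)),('scene',(237,123),(0,.124,.07)),
('side',(458-398,166),(.156,.124,.07)),('side',(677-398,155),(.156,-.124,.07)),('side',(712-398,226),(0,-.124,.07)),('side',(745-398,360),(-.125,-.124,.006)),('side',(471-398,380),(-.125,.124,.006))]
C=[(c,np.array(u)*s+off[c],X) for c,u,X in C]+[('wrist',np.array((157,204.)),(-.125,-.124,.006)),('wrist',np.array((376,195.)),(-.125,.124,.006))]
def r(p): return np.concatenate([proj(fs[c],cad(p,X))[0]-u for c,u,X in C])
q=least_squares(r,[.535,-.03,1.45],loss='soft_l1');p=q.x;print(p,r(p).reshape(-1,2).round(1).tolist());np.save('p.npy',p)
for n,X in dict(ct=[.5201,-.1062,.12],cf=[.5226,-.108,.006],b=[.597,-.0995,.0285],a=[.4538,-.095,.0285],jar=[.719,.024,0],tcp=[.5079,-.1818,.2465]).items(): print(n,wc(p,X))
for c,pt in(('scene',(272,202)),('scene',(274,248))):pass
# red carton yaw: top face corners via mask
for c in('scene','side'):
    rr=regions_of(c,'tin_amber');
    for z in rr[:3]: print(c,'amb',round(z['p'],2),z['bbox'],at_z(fs[c],((z['bbox'][0]+z['bbox'][2])/2,z['bbox'][1]+5),.051))
```

```text
[ 0.5341 -0.0343  1.4261] [[1.2, -1.7], [0.5, 1.5], [4.7, -0.4], [-0.9, 2.5], [-0.8, 1.6], [1.2, 2.2], [0.3, 0.4], [2.2, 2.1], [-2.3, -0.6], [0.7, 7.0]]
ct [[-0.0732  0.0035  0.12  ]]
cf [[-0.0746  0.0008  0.006 ]]
b [[-0.0555 -0.0716  0.0285]]
a [[-0.0717  0.0707  0.0285]]
jar [[ 0.0843 -0.1745  0.    ]]
tcp [[-0.1498  0.0047  0.2465]]
scene amb 0.93 [290.4, 210.8, 307.4, 243.6] [ 0.4506 -0.0806  0.051 ]
scene amb 0.72 [296.6, 192.8, 314.3, 212.3] [ 0.3771 -0.092   0.051 ]
scene amb 0.6 [268.4, 169.6, 290.3, 196.6] [ 0.298  -0.1846  0.051 ]
side amb 0.97 [252.5, 242.9, 286.9, 281.0] [ 0.4573 -0.0901  0.051 ]
side amb 0.87 [168.7, 286.3, 202.3, 332.6] [ 0.3027 -0.165   0.051 ]
side amb 0.75 [191.6, 267.3, 217.4, 294.0] [ 0.3379 -0.1267  0.051 ]
```

```bash
python3 -m inch '0 0 0 -6 0 0 0;0 0 0 -12 0 0 0;0 0 0 -14.5 0 0 0;0 .2 1.5 -14.5 0 0 0;0 .4 3 -14.5 0 0 0;0 .5 4 -14.5 0 0 0;0 .65 5 -14.5 0 0 0;0 .8 6 -14.5 0 0 0;0 .95 7 -14.5 0 0 0;0 1.1 8 -14.5 0 0 0' && python3 -m inch '0 .14 1 0 0 0 0;0 .27 2 0 0 0 0;0 .4 3 0 0 0 0;0 .4 3 0 0 0 0'
python3 - <<'E'
from h import *
a=[cv2.cvtColor(snap(c)['pixels'],cv2.COLOR_RGB2BGR) for c in('scene','side')]
cv2.imwrite('pics/t1.png',np.hstack([a[0][130:340,200:460],a[1][90:300,190:450]]))
E
```

```text
t: 4.8
eef_pos: [0.5193, -0.1009, 0.1017]
ee_rot: [3.142, 0.0, 2.989]
force: [-0.1, 1.0, -0.6]
width: 0.0004
t: 5.3
eef_pos: [0.5234, -0.0703, 0.1017]
ee_rot: [3.142, 0.0, 2.99]
force: [0.4, 0.3, 0.8]
width: 0.0006
```

View pics/t1.png

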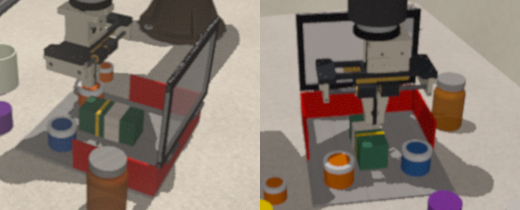

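The carton at t1 lies flat, its foot toward the gripper; both tins still stand. Now I push it in by its foot.

```bash
python3 -m inch '0 -.4 -3 0 0 0 0;0 -.8 -5.8 0 0 0 0;0 -.8 -5.8 -5 0 0 0;0 -.8 -5.8 -7.7 0 0 0;0 -.6 -4.3 -7.7 0 0 0;0 -.4 -3 -7.7 0 0 0;0 -.2 -1.7 -7.7 0 0 0;0 0 -.4 -7.7 0 0 0;0 .1 .9 -7.7 0 0 0;0 .3 2.1 -7.7 0 0 0;0 .42 3.1 -7.7 0 0 0;0 .53 3.9 -7.7 0 0 0' && python3 -m inch '0 0 0 0 0 0 0;0 -.2 -1.5 0 0 0 0;0 -.6 -4 4 0 0 0;0 -.8 -6 10 0 0 0;0 -.8 -6 14 0 0 0'
python3 - <<'E'
from h import *
np.set_printoptions(precision=4,suppress=True)
p=np.load('p.npy');p[2]=1.435
fs={c:snap(c) for c in('scene','side')}
o=[]
for c in fs:
    f=fs[c];im=cv2.cvtColor(f['pixels'],cv2.COLOR_RGB2BGR)
    x0,y0=(215,160) if c=='scene' else (215,140)
    k=3;q=lambda X:np.round((proj(f,cad(p,X))-[x0,y0])*k).astype(np.int32)
    im=cv2.resize(im[y0:y0+190,x0:x0+133*1],None,fx=k,fy=k,interpolation=cv2.INTER_CUBIC) if 0 else cv2.resize(im[y0:y0+180,x0:x0+133],None,fx=k,fy=k,interpolation=cv2.INTER_CUBIC)
    cv2.polylines(im,[q([[0,-.118,.006],[0,.118,.006]])],False,(0,255,0),1);o.append(im)
    for n,z in(('tin_blue_mid',.0285),('tin_amber_mid',.0285),('carton_top',.032),('carton_foot',.032)):
        for r in pinpoint(c,n)[:3]: print(c,n,round(r['p'],2),np.round(r['location']),wc(p,at_z(f,r['location'],z)))
cv2.imwrite('pics/c1.png',np.hstack(o))
E
```

```text
t: 6.9
eef_pos: [0.5286, -0.0312, 0.0246]
ee_rot: [-3.142, -0.0, 2.99]
force: [-0.2, -1.5, 0.9]
width: 0.0006
t: 7.52
eef_pos: [0.5205, -0.0934, 0.167]
ee_rot: [3.141, 0.002, 2.988]
force: [1.0, -0.1, 0.1]
width: 0.0003
scene tin_blue_mid 0.94 [196. 250.] [[-0.193  -0.0968  0.0285]]
scene tin_blue_mid 0.68 [265. 264.] [[-0.0519 -0.0708  0.0285]]
scene tin_amber_mid 0.92 [293. 224.] [[-0.0699  0.0748  0.0285]]
scene tin_amber_mid 0.87 [301. 201.] [[-0.0983  0.1662  0.0285]]
scene tin_amber_mid 0.64 [262. 262.] [[-0.0589 -0.0694  0.0285]]
scene carton_top 0.75 [369. 268.] [[0.1257 0.0057 0.032 ]]
scene carton_foot 0.98 [315. 252.] [[0.0166 0.0032 0.032 ]]
scene carton_foot 0.64 [262. 274.] [[-0.0384 -0.1031  0.032 ]]
side tin_blue_mid 0.81 [343. 246.] [[-0.0483 -0.0682  0.0285]]
side tin_amber_mid 0.96 [272. 257.] [[-0.0639  0.0647  0.0285]]
side tin_amber_mid 0.84 [185. 312.] [[-0.1833  0.2136  0.0285]]
side tin_amber_mid 0.8 [208. 279.] [[-0.1073  0.1775  0.0285]]
side carton_top 0.69 [290. 198.] [[0.1315 0.0001 0.032 ]]
side carton_foot 0.7 [297. 226.] [[0.0231 0.0053 0.032 ]]
```

View pics/c1.png

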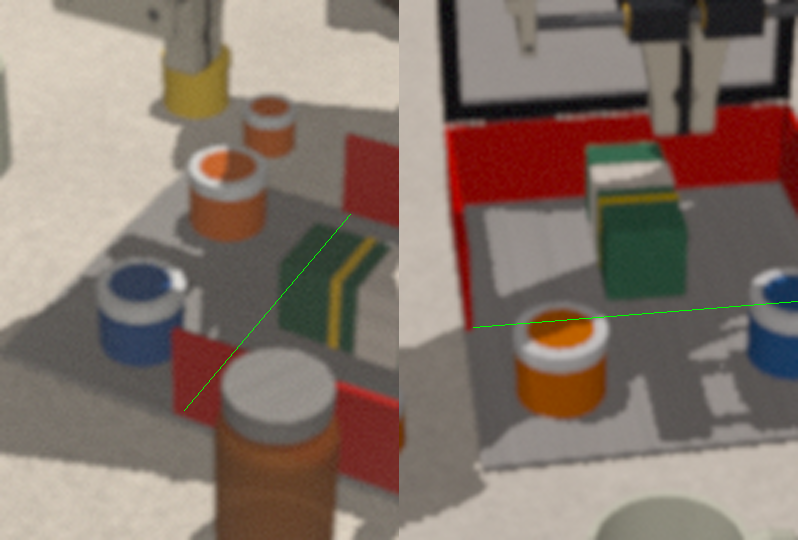

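The carton lies about 17 mm behind the front edge, with room for a tin on each side. Next I turn the jaws along the caddy's x, over the blue tin.

```bash
python3 -m inch '1 2 0 0 0 0 -10;1 4 0 0 0 0 -20;1 6 -.2 0 0 0 -30;1 7.65 -.25 0 0 0 -40;1 7.65 -.25 0 0 0 -50;1 7.65 -.25 0 0 0 -60;1 7.65 -.25 0 0 0 -70;1 7.65 -.25 0 0 0 -80;1 7.65 -.25 0 0 0 -89;1 7.65 -.25 -5 0 0 -89;1 7.65 -.25 -8 0 0 -89;1 7.65 -.25 -8 0 0 -89'
python3 - <<'E'
from h import *
a=[cv2.cvtColor(snap(c)['pixels'],cv2.COLOR_RGB2BGR) for c in('scene','side','wrist')]
cv2.imwrite('pics/g1.png',np.hstack([cv2.resize(a[0][170:320,200:350],(260,260)),cv2.resize(a[1][150:300,270:420],(260,260)),cv2.resize(a[2],(280,260))]))
E
```

```text
t: 9.52
eef_pos: [0.5945, -0.0939, 0.0806]
ee_rot: [-3.135, -0.001, 1.437]
force: [0.3, 0.8, 0.3]
width: 0.0875
```

View pics/g1.png

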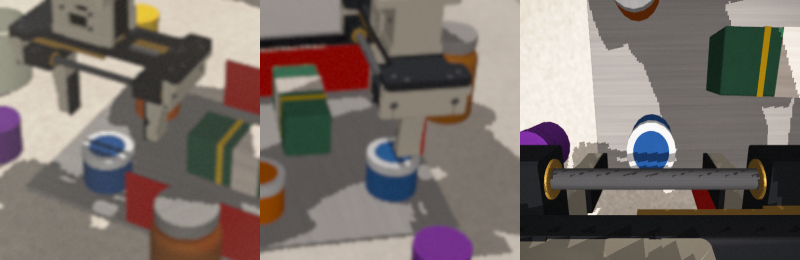

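The jaws straddle the blue tin: in the wrist crop the tin is at (650,150) and the fingers at 590 and 715. I measure its sideways offset from the wrist camera.

Run:
```python
from h import *
np.set_printoptions(precision=4,suppress=True)
f=snap('wrist');p=np.load('p.npy');p[2]=1.435
s=telemetry.get_state()['eef_pos']
print('tcp',s,wc(p,s),proj(f,[s]))
for r in pinpoint('wrist','tin_blue_mid')[:3]: print(r['p'],r['location'],at_z(f,r['location'],.0285),wc(p,at_z(f,r['location'],.0285)))
h=cv2.cvtColor(f['pixels'],cv2.COLOR_RGB2HSV);m=((h[...,0]>100)&(h[...,0]<118)&(h[...,1]>120)).astype(np.uint8)
n,l,st,ce=cv2.connectedComponentsWithStats(m);i=1+np.argmax(st[1:,4]);print(st[i],ce[i],at_z(f,ce[i],.05))
```

```text
tcp [ 0.5977 -0.0937  0.0849] [[-0.0503 -0.071   0.0849]] [[270.4393 268.3936]]
0.89 [264.0, 232.9] [ 0.5981 -0.0975  0.0285] [[-0.054  -0.0719  0.0285]]
0.79 [40.7, 244.1] [ 0.587  -0.2352  0.0285] [[-0.1919 -0.0796  0.0285]]
[ 227  211   71   61 3593] [261.5892 242.5093] [ 0.5967 -0.0984  0.05  ]
```

```bash
python3 -m inch '1 0 -.4 -3 0 0 0;1 0 -.4 -6 0 0 0;1 0 -.4 -7 0 0 0;1 0 -.4 -7 0 0 0;.5 0 -.4 -7 0 0 0;.5 0 -.4 -7 0 0 0;.5 0 -.4 -7 0 0 0;.5 0 -.4 -7 0 0 0' 10
```

```text
t: 10.78
eef_pos: [0.5978, -0.0977, 0.0154]
ee_rot: [3.139, -0.003, 1.437]
force: [-1.1, 1.2, 3.9]
width: 0.0534
```

```bash
python3 -m inch '.5 .2 1.5 0 0 0 0;.5 .41 3 0 0 0 0;.5 .62 4.5 0 0 0 0;.5 .82 6 0 0 0 0;.5 1.03 7.5 0 0 0 0;.5 1.2 8.7 0 0 0 0;.5 1.3 9.4 0 0 0 0;.5 1.3 9.4 0 0 0 0;.5 1.3 9.4 0 0 0 0'
```

```text
t: 11.9
eef_pos: [0.6109, -0.0037, 0.0154]
ee_rot: [3.139, -0.003, 1.437]
force: [0.8, 1.3, 0.7]
width: 0.054
```

```bash
python3 -m inch '.75 0 0 0 0 0 0;.75 0 0 0 0 0 0;.75 0 0 3 0 0 0;.75 0 0 7 0 0 0;.75 0 0 10 0 0 0;1 -4 -3 10 0 0 0;1 -8 -6 10 0 0 0;1 -12 -8 10 0 0 0;1 -15.6 -8.9 10 0 0 0;1 -15.6 -8.9 7 0 0 0;1 -15.6 -8.9 7 0 0 0'
python3 - <<'E'
from h import *
np.set_printoptions(precision=4,suppress=True)
fs={c:snap(c) for c in('scene','side','wrist')}
f=fs['wrist'];p=np.load('p.npy');p[2]=1.435
s=telemetry.get_state()['eef_pos'];print('tcp',s,wc(p,s))
for c,n in(('wrist','tin_amber_mid'),('side','tin_blue_mid'),('scene','tin_blue_mid'),('side','tin_amber_mid'),('scene','tin_amber_mid')):
  for r in pinpoint(c,n)[:3]:
    X=at_z(fs[c],r['location'],.0285);print(c,n,round(r['p'],2),np.round(r['location']),X,wc(p,X))
a=[cv2.cvtColor(fs[c]['pixels'],cv2.COLOR_RGB2BGR) for c in fs]
cv2.imwrite('pics/g2.png',np.hstack([cv2.resize(a[0][150:330,230:410],(260,260)),cv2.resize(a[1][140:320,220:400],(260,260)),cv2.resize(a[2],(280,260))]))
E
```

```text
t: 13.28
eef_pos: [0.4533, -0.0932, 0.0844]
ee_rot: [-3.141, -0.002, 1.436]
force: [-0.1, 1.3, 0.2]
width: 0.0874
tcp [ 0.4558 -0.0926  0.0861] [[-0.0684  0.0697  0.0861]]
wrist tin_amber_mid 0.93 [222.  35.] [ 0.3425 -0.1039  0.0285] [[-0.0949  0.1805  0.0285]]
wrist tin_amber_mid 0.58 [264. 220.] [ 0.4482 -0.0956  0.0285] [[-0.0724  0.0769  0.0285]]
wrist tin_amber_mid 0.57 [264. 231.] [ 0.4551 -0.0966  0.0285] [[-0.0725  0.0699  0.0285]]
side tin_blue_mid 0.86 [332. 217.] [0.6125 0.0074 0.0285] [[ 0.0519 -0.072   0.0285]]
side tin_blue_mid 0.84 [373. 302.] [ 0.5849 -0.2443  0.0285] [[-0.2012 -0.0787  0.0285]]
scene tin_blue_mid 0.6 [197. 248.] [ 0.5993 -0.2376  0.0285] [[-0.1926 -0.0921  0.0285]]
scene tin_blue_mid 0.57 [308. 278.] [ 0.6064 -0.0064  0.0285] [[ 0.0374 -0.0678  0.0285]]
scene tin_blue_mid 0.24 [302. 266.] [ 0.5778 -0.0277  0.0285] [[ 0.0124 -0.0423  0.0285]]
side tin_amber_mid 0.84 [185. 312.] [ 0.2978 -0.1875  0.0285] [[-0.1838  0.2135  0.0285]]
side tin_amber_mid 0.83 [204. 280.] [ 0.3368 -0.1173  0.0285] [[-0.109   0.1843  0.0285]]
side tin_amber_mid 0.65 [268. 260.] [ 0.4526 -0.0936  0.0285] [[-0.0698  0.0728  0.0285]]
scene tin_amber_mid 0.82 [303. 200.] [ 0.3511 -0.107   0.0285] [[-0.0968  0.1715  0.0285]]
scene tin_amber_mid 0.78 [294. 222.] [ 0.4446 -0.0938  0.0285] [[-0.0711  0.0806  0.0285]]
scene tin_amber_mid 0.71 [282. 184.] [ 0.3001 -0.1777  0.0285] [[-0.1738  0.2124  0.0285]]
```

View pics/g2.png

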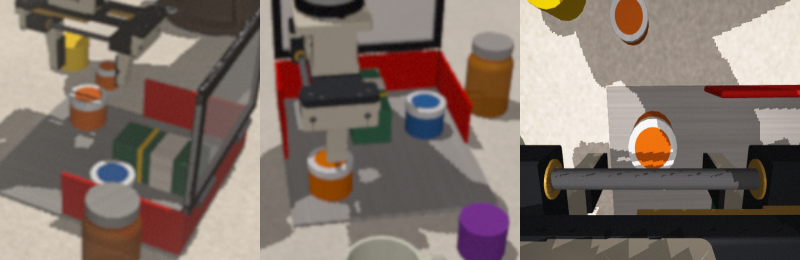

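The blue tin stands upright inside, at caddy x about 0.045. The jaws straddle the large orange tin (wrist crop 655,145). I grip it and slide it in.

```bash
python3 -m inch '1 -.3 -.3 -3 0 0 0;1 -.3 -.3 -6 0 0 0;1 -.3 -.3 -7 0 0 0;1 -.3 -.3 -7 0 0 0;.5 -.3 -.3 -7 0 0 0;.5 -.3 -.3 -7 0 0 0;.5 -.3 -.3 -7 0 0 0;.5 -.3 -.3 -7 0 0 0' 10 && python3 -m inch '.5 .2 1.5 0 0 0 0;.5 .41 3 0 0 0 0;.5 .62 4.5 0 0 0 0;.5 .82 6 0 0 0 0;.5 1.03 7.5 0 0 0 0;.5 1.23 9 0 0 0 0;.5 1.4 10.4 0 0 0 0;.5 1.55 11.4 0 0 0 0;.5 1.55 11.4 0 0 0 0;.5 1.55 11.4 0 0 0 0'
```

```text
t: 14.68
eef_pos: [0.4526, -0.0955, 0.0161]
ee_rot: [3.138, -0.003, 1.437]
force: [-1.3, 0.8, 2.8]
width: 0.0539
t: 15.92
eef_pos: [0.4683, 0.0187, 0.0161]
ee_rot: [3.137, -0.004, 1.437]
force: [0.1, 1.3, -0.1]
width: 0.0535
```

```bash
python3 -m inch '.75 0 0 0 0 0 0;.75 0 0 0 0 0 0;.75 0 0 3 0 0 0;.75 0 0 7 0 0 0;.75 0 -1 12 0 0 0;0 0 -4 18 0 0 0;0 1 -6 23 0 0 0;0 2 -8 28 0 0 0;0 2 -8 28 0 0 0'
python3 - <<'E'
from h import *
np.set_printoptions(precision=4,suppress=True)
fs={c:snap(c) for c in('scene','side')}
p=np.load('p.npy');p[2]=1.435
for c in fs:
 for n,z in(('tin_blue_mid',.0285),('tin_amber_mid',.0285),('carton_foot',.032),('carton_top',.032)):
  for r in pinpoint(c,n)[:4]:
    X=wc(p,at_z(fs[c],r['location'],z))[0]
    if X[0]>-.05:print(c,n,round(r['p'],2),np.round(r['location']),X)
a=[];s=210/398
for c,f in fs.items():
    im=cv2.cvtColor(f['pixels'],cv2.COLOR_RGB2BGR);x0,y0=(250,130) if c=='scene' else (220,90);k=2.2
    im=cv2.resize(im[y0:y0+180,x0:x0+180],None,fx=k,fy=k,interpolation=cv2.INTER_CUBIC)
    q=lambda X:np.round((proj(f,cad(p,X))-[x0,y0])*k).astype(np.int32)
    cv2.polylines(im,[q([[0,-.118,.006],[0,.118,.006]])],False,(0,255,0),1)
    for t,col in((1.5,(255,0,255)),(1.7,(0,255,255))): cv2.polylines(im,[q([[.156-.164*np.cos(t),y,.071+.164*np.sin(t)] for y in(-.124,.124)])],False,col,1)
    a.append(im)
cv2.imwrite('pics/in.png',np.hstack(a))
E
```

```text
t: 17.05
eef_pos: [0.4904, -0.0625, 0.3002]
ee_rot: [3.13, -0.005, 1.435]
force: [-0.5, 0.5, -1.4]
width: 0.0312
scene tin_blue_mid 0.66 [310. 278.] [ 0.0413 -0.0679  0.0285]
scene tin_amber_mid 0.75 [341. 239.] [0.0409 0.0715 0.0285]
scene tin_amber_mid 0.56 [342. 263.] [0.0732 0.002  0.0285]
scene carton_foot 0.61 [313. 253.] [ 0.0142 -0.001   0.032 ]
scene carton_foot 0.31 [371. 268.] [0.1278 0.0089 0.032 ]
scene carton_top 0.62 [369. 270.] [0.1267 0.0026 0.032 ]
side tin_blue_mid 0.81 [333. 218.] [ 0.0469 -0.0731  0.0285]
side tin_amber_mid 0.64 [263. 223.] [0.0497 0.0679 0.0285]
side carton_foot 0.86 [300. 229.] [0.0144 0.0003 0.032 ]
side carton_top 0.63 [291. 200.] [ 0.1251 -0.0006  0.032 ]
```

View pics/in.png

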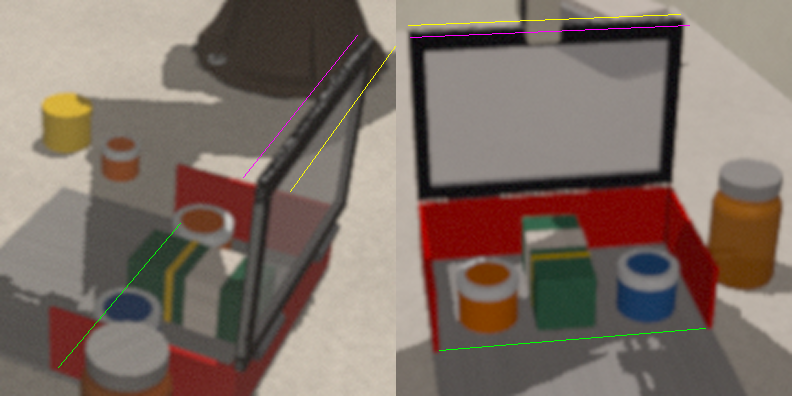

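All three are inside: tins at x about 0.041–0.050, carton foot at about 0.014. The lid is at about 1.6 rad. Now I go over it to its back.

```bash
python3 -m inch '0 1.5 5 1 0 0 0;0 3.2 10 1 0 0 0;0 5 16 1 0 0 0;0 6.5 21 1 0 0 0;0 7.2 23.6 0 0 0 0;0 7.2 23.6 0 0 0 0;0 7.2 23.6 -5 0 0 0;0 7.2 23.6 -9.5 0 0 0;0 7.2 23.6 -9.5 0 0 0'
python3 - <<'E'
from h import *
p=np.load('p.npy');p[2]=1.435;s=telemetry.get_state();print(s['eef_pos'],wc(p,s['eef_pos']))
E
```

```text
t: 18.68
eef_pos: [0.558, 0.1728, 0.1977]
ee_rot: [-3.14, 0.001, 1.436]
force: [0.5, -0.0, 1.4]
width: 0.0005
[0.55797846 0.17275931 0.19769153] [[0.20834248 0.00441694 0.19769153]]
```

```bash
python3 -m inch '0 -.34 -2.5 .5 0 0 0;0 -.46 -3.4 .8 0 0 0;0 -.58 -4.3 .9 0 0 0;0 -.8 -5.9 .8 0 0 0;0 -1.03 -7.5 .6 0 0 0;0 -1.3 -9.5 -.2 0 0 0;0 -1.5 -11.2 -1.3 0 0 0;0 -1.75 -12.8 -2.7 0 0 0;0 -1.93 -14.2 -4.3 0 0 0;0 -1.93 -14.2 -4.3 0 0 0'
python3 - <<'E'
from h import *
p=np.load('p.npy');p[2]=1.435;s=telemetry.get_state();print(s['eef_pos'],wc(p,s['eef_pos']))
f=snap('side');print([(r['p'],r['location']) for r in pinpoint('side','lid_edge')[:2]])
for a in(.4,.6,.8,1.6):print(a,proj(f,cad(p,[[.156-.164*np.cos(a)+.003*np.sin(a),0,.071+.164*np.sin(a)+.003*np.cos(a)]])))
E
```

```text
t: 19.92
eef_pos: [0.5371, 0.0291, 0.1526]
ee_rot: [-3.136, 0.003, 1.435]
force: [-0.2, -0.4, -0.5]
width: 0.0008
[0.53706721 0.02908796 0.15258862] [[0.06316284 0.00568554 0.15258862]]
[(0.71, [299.8, 163.9])]
0.4 [[302.4605866  182.15613191]]
0.6 [[301.29154766 163.87925519]]
0.8 [[299.54149449 146.27991402]]
1.6 [[289.41377404 100.4579679 ]]
```

```bash
python3 -m inch '0 -.12 -.9 -1.5 0 0 0;0 -.24 -1.8 -3.5 0 0 0;0 -.3 -2.3 -5.3 0 0 0;0 -.35 -2.6 -6.7 0 0 0;0 -.35 -2.6 -7.3 0 0 0;0 -.35 -2.6 -7.7 0 0 0;0 -.35 -2.6 -7.7 0 0 0'
```

```text
t: 20.9
eef_pos: [0.5352, 0.0046, 0.0776]
ee_rot: [-3.139, 0.001, 1.436]
force: [0.1, -0.4, -0.2]
width: 0.0006
```

```bash
python3 -m inch '0 0 0 -.2 0 0 0;0 0 0 -.3 0 0 0;0 0 0 -.3 0 0 0'; python3 -m inch '0 0 0 -.2 0 0 0;0 0 0 -.3 0 0 0;0 0 0 -.3 0 0 0'
```

```text
t: 21.28
eef_pos: [0.5355, 0.0046, 0.077]
ee_rot: [-3.141, 0.001, 1.437]
force: [-9.4, 1.1, 22.8]
width: 0.0004
t: 21.65
eef_pos: [0.5356, 0.0046, 0.0769]
ee_rot: [3.141, 0.001, 1.438]
force: [-12.1, 1.1, 29.4]
width: 0.0004
```

Pressing gives 29 N with no further travel at z = 0.077, which is rim plus lid thickness, so the lid is seated. I lift off and check.

```bash
python3 -m inch '0 0 0 3 0 0 0;0 0 0 9 0 0 0;0 0 -5 15 0 0 0;0 -5 -12 20 0 0 0;0 -10 -18 22 0 0 0;0 -12 -22 22 0 0 0;0 -12 -22 22 0 0 0'
python3 - <<'E'
from h import *
np.set_printoptions(precision=4,suppress=True)
fs={c:snap(c) for c in('scene','side')};p=np.load('p.npy');p[2]=1.435
for c,f in fs.items():
    print(c,'edge',[(round(r['p'],2),np.round(r['location'])) for r in pinpoint(c,'lid_edge')[:2]])
    for a in(0,.04,.1):print(a,proj(f,cad(p,[[.156-.164*np.cos(a)+.003*np.sin(a),0,.071+.164*np.sin(a)+.003*np.cos(a)]])))
    for n in('cups','jar','mug'): print(n,[(round(r['p'],2),at_z(f,r['location'],0)[:2]) for r in pinpoint(c,n)[:1]])
a=[]
for c,f in fs.items():
    im=cv2.cvtColor(f['pixels'],cv2.COLOR_RGB2BGR);x0,y0=(230,150) if c=='scene' else (210,120)
    a.append(cv2.resize(im[y0:y0+180,x0:x0+180],None,fx=2.2,fy=2.2,interpolation=cv2.INTER_CUBIC))
cv2.imwrite('pics/end.png',np.hstack(a))
E
```

```text
t: 22.52
eef_pos: [0.4144, -0.2167, 0.2983]
ee_rot: [3.139, 0.001, 1.438]
force: [1.2, -1.0, 0.1]
width: 0.0004
scene edge [(0.81, array([301., 229.]))]
0 [[303.2933 231.4348]]
0.04 [[303.471  228.5879]]
0.1 [[303.9732 224.3617]]
cups [(0.94, array([ 0.6408, -0.3749]))]
jar [(0.57, array([0.7211, 0.0284]))]
mug [(0.68, array([ 0.4562, -0.3073]))]
side edge [(0.65, array([302., 217.]))]
0 [[302.8312 216.3117]]
0.04 [[302.9129 213.2128]]
0.1 [[302.987  208.3978]]
cups [(0.62, array([ 0.6483, -0.3568]))]
jar [(0.92, array([0.7243, 0.036 ]))]
mug [(0.66, array([ 0.4462, -0.3102]))]
```

View pics/end.png

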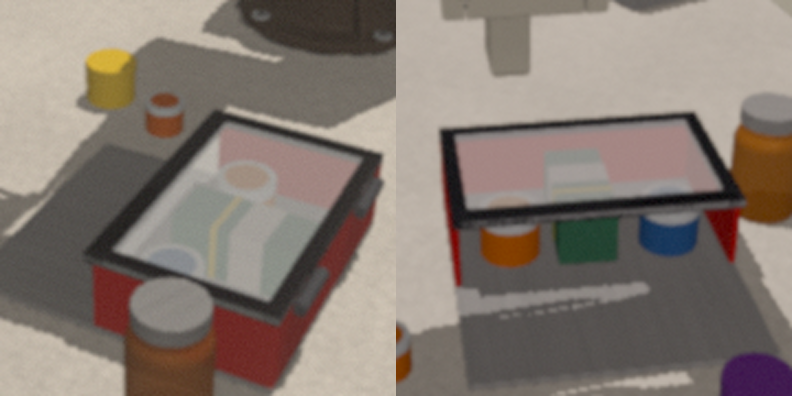

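The end picture shows the lid flat on the rim, with the carton and both tins upright inside. The jar, cups and mug haven't moved, so I hand the job in.

```bash
python3 -c "from station import arm; print(arm.job_done())"
```

```text
the job is handed in; nothing more can be done
None
```

The caddy is packed and handed in at about 23 s on the robot's clock (no verdict is reported). I tipped the carton over and pushed it in by its foot. Then I slid the blue and the large orange tin in upright, one each side of it, and swung the lid down onto the rim.

**Last checks:**
- **Contents, just before the lid moved:** the carton lay flat with its foot about 14 mm behind the front edge. The tin centres were at caddy x of about 41–50 mm (24.5 mm needed), and both tins stood upright.
- **Lid:** pressing on it gave 29 N with no further travel at 77 mm, which is rim height plus lid thickness. The side camera agrees with an angle of 0. The scene camera read the edge about 2 px high, which would be about 0.03 rad but is within its error.
- **Bystanders:** the cups, jar and mug read within about 15 mm of their first positions, about what the networks' readings scatter.

**Disagreement:** my caddy pose fit kept residuals of up to 7 px, so I set the yaw by hand to 1.435 rad. The placements had more than 1 cm of margin to cover this.

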